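# Free the push-locks and open the lash setting box

### The job

Open the lash setting box: slide its lid (it has an upright grip) fully open, towards the robot, and let go. The lid is held by push-push locks under the two steel caps, left and right: at least one is on, perhaps both, and the caps look the same either way, so feel how far each cap gives and click off those that are on; never force a cap or the lid. Leave the other things on the bench where they are.

Things in the scene. Friction and masses are not known exactly. Their poses are not given: they have to be found in the camera images.
- box: Lash setting box, fixed: aluminium tray 200 x 190 mm, sliding steel lid (plate 188 x 172 mm, top 46 mm above the table), two dark lock towers (heads 44 x 36 mm, tops 92 mm up) at its left and right, dark housing 44 x 44 x 92 mm behind (centre 124 mm along x). Origin: centre of the underside; x along the lid's slide, away from the robot (the lid opens to -x), y to the left, z up.
- cap_left: Left (+y) push-lock: a round steel cap 26 mm across; origin: centre of its top, at rest 116 mm above the table, 24 mm proud of its tower. The cap always springs back to this height, lock on or off. Travel straight down. OFF: 0.5 mm of play, then a firm spring (8 N, rising to 12 N as it goes down). ON: the first 8 mm are slack (1 to 2 N), then the same firm spring.
- cap_right: Right (-y) push-lock, same as the left. A press of 15 to 17 mm of travel (measured from the cap at rest), then let go, switches the lock over: off to on, on to off. From about 14 mm on, a stiff buffer is felt (14 N, rising to 20 N); the hard stop comes near 18 mm. A press of less than 10 mm, or under 6 N, changes nothing.
- lid (a joint): Opening of the lid in m: 0 shut, 0.08 fully open at its end stop; the lid slides along the box's -x with about 1.5 N of friction, stays where it is left, and is stopped after 3 mm if a lock is on.
- lid_grip (a point): Centre of the top of the lid's upright grip: a plain aluminium fin 14 mm thick along the box's x, 60 mm long along its y, 34 mm high above the lid; its top stands 80 mm above the table. The point moves with the lid.
- tweezers: Black tweezers, 130 mm long, 10 mm high. Not part of the job: leave it where it is (origin: centre of its underside).
- brush: Small blue brush, 185 mm long, 18 mm high. Not part of the job: leave it where it is (origin: centre of its underside).
- glass_plate: Glass plate 160 x 45 x 5 mm with black lash strips. Not part of the job: leave it where it is (origin: centre of its underside).
- tape: Roll of paper tape, 68 mm across, 20 mm high. Not part of the job: leave it where it is (origin: centre of its underside).
- glue: White glue bottle, 34 mm across, 75 mm high. Not part of the job: leave it where it is (origin: centre of its underside).
- pot: Small white pot, 56 mm across, 40 mm high. Not part of the job: leave it where it is (origin: centre of its underside).
- ruler: Steel ruler 200 x 28 x 4 mm. Not part of the job: leave it where it is (origin: centre of its underside).

How it is judged:
At the end, for the whole second after the job is handed in: The lid stands open by at least 74 mm of its 80 mm and is at rest (value of joint lid above 0.074 m and velocity of joint lid below 0.005 m/s); the robot touches nothing.
It fails at once if a cap is pressed with more than 30 N (contact force between the fingers and cap_left above 30 N or contact force between the fingers and cap_right above 30 N).
It fails at once if the lid is forced: an edge of it presses on a lock's bolt with more than 25 N (contact force between any of lid_c1, lid_c2, lid_c3, lid_c4 and anything else above 25 N).
It fails at once if another thing on the bench is moved by more than 20 mm (distance of any of tweezers, brush, glass_plate, tape, glue, pot, ruler from where it was at the start of the episode above 0.02 m).
It also fails if it takes over 54 s, if anything falls off the work surface, if the arm or the gripper's body presses on something with over 40 N, if the wrist force passes 120 N, or if a joint passes its speed limit or range.

### The arm

A 7-joint arm with a two-finger parallel gripper is mounted at the origin on the work surface. World frame = base frame: x ahead of the robot, y to its left, z up, the work surface at z = 0. Lengths are in m, angles in rad, forces in N, time in s.
With the tool pointing down it reaches from about 0.4 to 0.85 m from the base axis. Payload 10.4 kg.
Tool frame: the origin (TCP) lies midway between the tips of the shut fingers; the grasp point (between the pads) lies 19 mm behind it; z points along the fingers, y is the line along which they close (so a half turn about z gives the same grasp; the last joint's range is limited). The gripper opens to 87 mm and grips with 3 to 60 N. Pads are 19 mm wide; open, the fingers measure 117 mm over their backs; the gripper's body (75 mm by 190 mm) begins 51 mm behind the grasp point.
Start: joints at [1.269, 0.332, -0.065, 1.46, 0.022, 1.35, -0.088], TCP at [0.172, -0.601, 0.223] pointing down, gripper open.
Joint ranges: [-2.6, 2.6], [-0.5, 2.12], [-1.47, 1.34], [0.16, 2.42], [-1.27, 4.41], [0.06, 2.06], [-2.6, 2.6]. Speed limits (rad/s): [2.22, 2.22, 2.79, 2.79, 3.14, 3.14, 3.14].

### API

Orientations are given as a unit quaternion [x, y, z, w].
In Python, from bench import r gives the robot as it stands.
- The arm moves only by the tool arm_command, never from a script. Its arguments are lists of equal length, an entry for each row: "xyz": the shift along the world's x, y, z in m, a list of three; "rot": the turn, a rotation vector about the world's x, y, z in rad, a list of three. In form: {"xyz": [[tx, ty, tz], ...], "rot": [[ax, ay, az], ...]}. A call has 1 to 20 rows; each row is the pose to reach, as a shift and turn from the pose commanded when the call began; what a row does not reach only later rows make up. A row lasts 1/12 s, in which the tool goes at most 41.7 mm and 7.16 degrees, less where a joint would pass 70% of its speed; a pose out of reach is approached as far as the arm can. A call with a gripper value outside its range is refused whole. "grip" is the opening, from 0 (shut) to 1 (fully open), set as the call begins (left out, the last holds). The fingers move at their own pace and stop on an object; "squeeze" is the grip in N (left out, the last holds). Time passes only in rows, so rows that repeat a pose let the fingers close. It gives the time, the measured TCP pose, the force, the opening and the grip force at its end, in the units of the state.
- r.read_state(): the state, without advancing time (a new reading comes with each control period).
- r.camera(name): name is "side" or "top" or "wrist"; returns the picture (480x640x3 uint8, red, green, blue); there is no depth.
- r.camera_model(name): a dict with "fx", "fy", "cx", "cy" (pixels), "T" (4x4, takes a point from camera to world coordinates). Camera axes: x right, y up, looking along -z (the intrinsics and any distortion apply to the point x, -y, -z); pixel columns grow to the right and rows downward; lengths in m; the calibration is good to about 2 mm. A picture is of the moment at which its call begins: read the wrist's pose just before it. camera_model takes no time and is no camera call; for the wrist camera it gives the pose at the moment of the call.
- r.close_job(): hands the job in; it is judged then, once.
Trained networks look in the newest picture that a camera, given by its name, has taken for a name from the list of things; names that differ only in an ending like _2 or _b are one class to them, and where a whole thing is asked for, a point or a joint stands for the part that bears it (a point fixed in the world has none). Each returns a list of dicts, best first, with "conf" (0 to 1); they miss things now and then, are a little off and sometimes report something else, mostly with a low value. They report only what shows in the picture. A call takes as long as a camera call.
- r.look_for(label, camera): "at" ([x, y, z] in m, in the coordinates of the camera as it stood for that picture, good to about 4 mm: the middle of the surface that is visible of it).
- r.spot_point(label, camera): "at" ([x, y, z] in m, in the coordinates of the camera as it stood for that picture, good to about 4 mm: a listed point, or the origin of a listed thing).
The state is a dict: "time": time; "joint_positions": joint angles; "joint_vel": joint speeds; "joint_torque": joint torques, N m; "ee_pos": TCP position; "eef_rot": TCP orientation; "ft_force": force on the tool from outside, world axes, zero at the start; "torque": the same for the moment, N m; "width": finger opening in m; "grip_force": force on a finger pad.
Only numpy, scipy, OpenCV 4.12 (cv2) and the standard library are available. Lean on these libraries where they do the work, as an engineer would, in place of code of your own. Each camera call takes 0.05 s, during which the arm holds its last target. There are 200 camera calls.

## Working session

There is one attempt and no reset: what is moved stays moved. The work goes in short steps, Python scripts to look and compute and a tool call to move; the robot and the scene stay as the last step left them, time stands still between calls to the robot, and variables do not carry over. Pictures are saved under pics/ and viewed, at most 10 in all, crops included, and the job is handed in when it is done.

Besides the shell and the picture viewer there is one more tool, called after ">>>" in YAML: its name, and indented under it one key for each argument. arm_command: Moves the arm, as the interface text tells. Its arguments: {"type":"object","properties":{"xyz":{"type":"array"},"rot":{"type":"array"},"grip":{"type":"number"},"squeeze":{"type":"number"}},"required":["xyz","rot"]}

```bash
mkdir -p pics; cat > h.py <<'E'
from bench import r
import numpy as np, cv2
def look(labels,cam,name=None):
    im=r.camera(cam); m=r.camera_model(cam); T=np.array(m["T"])
    if name: cv2.imwrite(f"pics/{name}.png",im[:,:,::-1])
    for l in labels:
        for d in r.spot_point(l,cam)[:2]:
            p=np.array(d["at"]); w=T[:3,:3]@p+T[:3,3]
            print(cam,l,round(d["conf"],2),w.round(4),"px",round(m["cx"]+m["fx"]*p[0]/-p[2]),round(m["cy"]+m["fy"]*-p[1]/-p[2]))
def st():
    s=r.read_state()
    for k in ("time","ee_pos","eef_rot","ft_force","width","joint_positions"): print(k,np.round(s[k],4))
E
python3 - <<'E'
from h import *
st()
look(["box","cap_left","cap_right","lid_grip"],"top","top")
look(["box","cap_left","cap_right","lid_grip"],"side","side")
E
```

```text
time 0.0
ee_pos [ 0.1719 -0.6005  0.2218]
eef_rot [ 9.903e-01  1.390e-01 -1.000e-04 -7.000e-04]
ft_force [-0.2172 -0.4727  0.7197]
width 0.0872
joint_positions [ 1.2694  0.3329 -0.0647  1.4609  0.0216  1.3499 -0.0885]
top box 0.87 [ 0.6263  0.0047 -0.0039] px 315 211
top cap_left 0.55 [0.6456 0.0816 0.1115] px 282 189
top cap_right 0.53 [ 0.6129 -0.0747  0.1152] px 348 203
top lid_grip 0.95 [0.6549 0.0022 0.08  ] px 316 190
side box 0.86 [ 0.6284  0.0078 -0.0025] px 286 272
side cap_left 0.72 [0.6434 0.0853 0.1162] px 263 243
side cap_right 0.61 [ 0.6126 -0.0727  0.1162] px 303 215
side lid_grip 0.84 [ 0.6592 -0.0036  0.0775] px 274 239
side lid_grip 0.6 [ 0.6317  0.1714 -0.003 ] px 255 311
```

View pics/top.png

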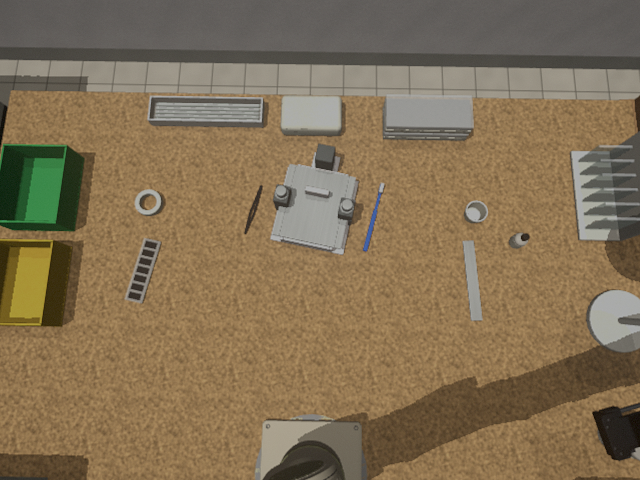

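View pics/side.png

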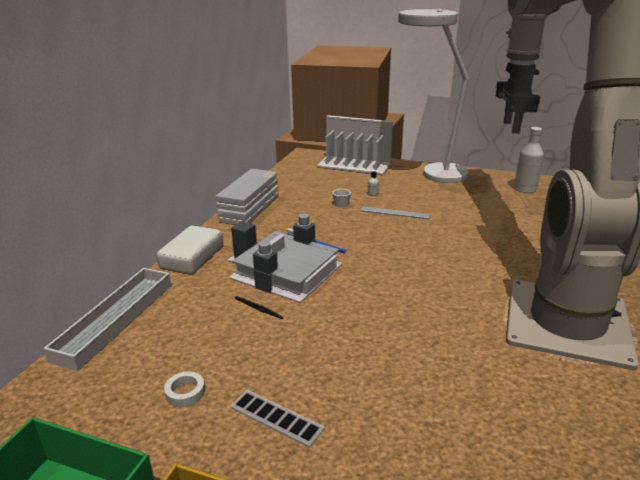

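The box lies at about (0.628, 0.005) and is turned about -11.5°. In the top view the caps are at px (282,189) and (348,203), and the fin is at (316,190). I'll move above it and look from close up with the wrist camera.

>>> arm_command:
  xyz:
    - [0.022,0.03,0.01]
    - [0.045,0.06,0.02]
    - [0.068,0.095,0.03]
    - [0.09,0.126,0.04]
    - [0.113,0.158,0.05]
    - [0.136,0.19,0.06]
    - [0.158,0.22,0.07]
    - [0.18,0.253,0.08]
    - [0.204,0.284,0.08]
    - [0.226,0.316,0.08]
    - [0.25,0.347,0.08]
    - [0.27,0.38,0.08]
    - [0.294,0.41,0.08]
    - [0.317,0.442,0.08]
    - [0.34,0.474,0.08]
    - [0.362,0.505,0.08]
    - [0.385,0.537,0.08]
    - [0.408,0.569,0.08]
    - [0.43,0.6,0.08]
    - [0.43,0.6,0.08]
  rot:
    - [0,0,0.06]
    - [0,0,0.12]
    - [0,0,0.18]
    - [0,0,0.24]
    - [0,0,0.3]
    - [0,0,0.36]
    - [0,0,0.42]
    - [0,0,0.48]
    - [0,0,0.54]
    - [0,0,0.6]
    - [0,0,0.66]
    - [0,0,0.72]
    - [0,0,0.78]
    - [0,0,0.84]
    - [0,0,0.9]
    - [0,0,0.96]
    - [0,0,1.02]
    - [0,0,1.08]
    - [0,0,1.09]
    - [0,0,1.09]
  grip: 0

```text
time: 2.17
ee_pos: [0.6037, 0.0072, 0.3016]
eef_rot: [0.772, 0.636, 0.001, -0.002]
ft_force: [0.2, 1.6, 0.5]
width: 0.0003
grip_force: 0.0
```

```bash
python3 - <<'E'
from h import *
st()
look(["box","cap_left","cap_right","lid_grip"],"wrist","w1")
look(["cap_left","cap_right","lid_grip"],"wrist")
look(["cap_left","cap_right","lid_grip"],"side")
E
```

```text
time 2.1667
ee_pos [0.6037 0.0072 0.3016]
eef_rot [ 0.7717  0.6359  0.0013 -0.0019]
ft_force [0.1689 1.569  0.4609]
width 0.0003
joint_positions [ 0.4491  0.3318 -0.6958  1.3622  0.206   1.5213 -0.4219]
wrist box 0.97 [6.261e-01 2.300e-03 6.000e-04] px 335 199
wrist cap_left 0.87 [0.6445 0.0772 0.1173] px 346 134
wrist cap_right 0.43 [ 0.6089 -0.079   0.1177] px 338 297
wrist lid_grip 0.78 [ 0.6491 -0.0067  0.08  ] px 361 215
wrist lid_grip 0.26 [ 0.6233  0.1571 -0.0057] px 308 70
wrist cap_left 0.9 [0.644  0.0801 0.1166] px 343 123
wrist cap_right 0.66 [ 0.6105 -0.0739  0.1107] px 338 283
wrist lid_grip 0.73 [ 0.6559 -0.001   0.0801] px 366 201
wrist lid_grip 0.44 [ 0.6068 -0.0746  0.1139] px 335 285
side cap_left 0.5 [0.643  0.0837 0.1204] px 264 241
side cap_right 0.49 [ 0.6123 -0.0748  0.121 ] px 303 213
side lid_grip 0.57 [ 0.6566 -0.0029  0.0786] px 275 239
```

View pics/w1.png

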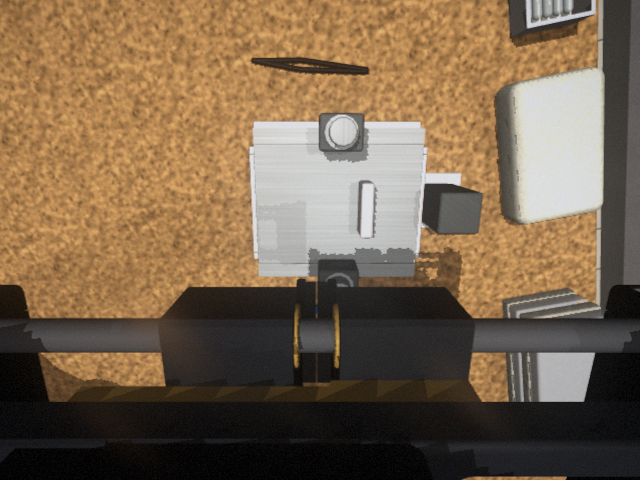

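The wrist view is lined up with the box: left cap at px (342,131), right cap at (340,285), fin at (366,210). The networks agree with this. I'll go above the left cap.

>>> arm_command:
  xyz:
    - [0.01,0.02,-0.02]
    - [0.025,0.045,-0.05]
    - [0.035,0.065,-0.08]
    - [0.042,0.08,-0.11]
    - [0.042,0.08,-0.135]
    - [0.042,0.08,-0.155]
    - [0.042,0.08,-0.165]
    - [0.042,0.08,-0.165]
    - [0.042,0.08,-0.165]
  rot:
    - [0,0,0]
    - [0,0,0]
    - [0,0,0]
    - [0,0,0]
    - [0,0,0]
    - [0,0,0]
    - [0,0,0]
    - [0,0,0]
    - [0,0,0]

```text
time: 3.57
ee_pos: [0.6442, 0.0789, 0.1382]
eef_rot: [0.775, 0.632, 0.0, 0.0]
ft_force: [0.6, -0.1, 0.8]
width: 0.0005
grip_force: 0.0
```

```bash
python3 - <<'E'
from h import *
st()
look(["cap_left"],"wrist","w2")
look(["cap_left","lid_grip"],"side")
look(["cap_left"],"top")
E
```

```text
time 3.5667
ee_pos [0.6442 0.0789 0.1382]
eef_rot [7.749e-01 6.320e-01 2.000e-04 1.000e-04]
ft_force [ 0.6059 -0.1025  0.8169]
width 0.0005
joint_positions [ 0.2959  0.5268 -0.6726  1.4687  0.335   1.2625 -0.6146]
wrist cap_left 0.8 [0.6438 0.085  0.1147] px 312 272
side cap_left 0.54 [0.6426 0.0826 0.1161] px 264 242
side lid_grip 0.96 [6.566e-01 3.000e-04 7.850e-02] px 275 240
top cap_left 0.62 [ 0.6197 -0.398   0.0042] px 472 215
```

View pics/w2.png

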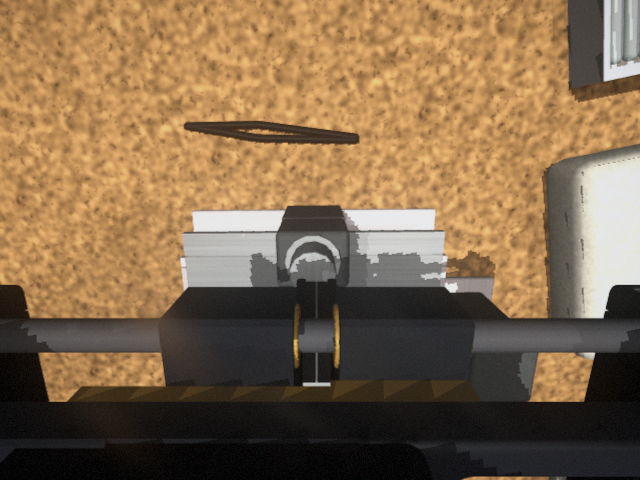

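The cap sits at px (312,265), directly in line with the fingertips and about 3 mm further left. I'll shift over and feel down to about 5 mm of travel.

>>> arm_command:
  xyz:
    - [0,0.003,-0.008]
    - [0,0.003,-0.016]
    - [0,0.003,-0.02]
    - [0,0.003,-0.022]
    - [0,0.003,-0.024]
    - [0,0.003,-0.026]
    - [0,0.003,-0.026]
    - [0,0.003,-0.026]
  rot:
    - [0,0,0]
    - [0,0,0]
    - [0,0,0]
    - [0,0,0]
    - [0,0,0]
    - [0,0,0]
    - [0,0,0]
    - [0,0,0]

```text
time: 4.58
ee_pos: [0.644, 0.0821, 0.1116]
eef_rot: [0.775, 0.632, 0.0, 0.0]
ft_force: [-0.9, 0.2, 0.7]
width: 0.0003
grip_force: 0.5
```

>>> arm_command:
  xyz:
    - [0,0,-0.002]
    - [0,0,-0.003]
    - [0,0,-0.003]
    - [0,0,-0.003]
  rot:
    - [0,0,0]
    - [0,0,0]
    - [0,0,0]
    - [0,0,0]

```text
time: 4.92
ee_pos: [0.6443, 0.0821, 0.1087]
eef_rot: [0.775, 0.632, 0.0, 0.0]
ft_force: [0.7, -0.4, 1.3]
width: 0.0007
grip_force: 0.6
```

>>> arm_command:
  xyz:
    - [0,0,-0.001]
    - [0,0,-0.0015]
    - [0,0,-0.0015]
    - [0,0,-0.0015]
  rot:
    - [0,0,0]
    - [0,0,0]
    - [0,0,0]
    - [0,0,0]

```text
time: 5.25
ee_pos: [0.6443, 0.0822, 0.1082]
eef_rot: [0.775, 0.632, 0.0, 0.0]
ft_force: [-2.3, -1.8, 9.2]
width: 0.0002
grip_force: 4.5
```

Free for about 8 mm, then a firm spring: the left lock is on. Pressing it through.

>>> arm_command:
  xyz:
    - [0,0,-0.002]
    - [0,0,-0.004]
    - [0,0,-0.0055]
    - [0,0,-0.007]
    - [0,0,-0.007]
    - [0,0,-0.007]
  rot:
    - [0,0,0]
    - [0,0,0]
    - [0,0,0]
    - [0,0,0]
    - [0,0,0]
    - [0,0,0]

```text
time: 5.75
ee_pos: [0.6443, 0.0821, 0.1017]
eef_rot: [0.775, 0.632, 0.0, 0.001]
ft_force: [-4.3, -1.8, 13.3]
width: 0.0004
grip_force: 6.6
```

>>> arm_command:
  xyz:
    - [0,0,-0.001]
    - [0,0,-0.001]
    - [0,0,-0.001]
  rot:
    - [0,0,0]
    - [0,0,0]
    - [0,0,0]

```text
time: 6.0
ee_pos: [0.6444, 0.0822, 0.101]
eef_rot: [0.775, 0.632, 0.0, 0.001]
ft_force: [-4.8, -1.8, 16.5]
width: 0.0003
grip_force: 8.2
```

>>> arm_command:
  xyz:
    - [0,0,-0.0005]
    - [0,0,-0.0005]
    - [0,0,-0.0005]
  rot:
    - [0,0,0]
    - [0,0,0]
    - [0,0,0]

```text
time: 6.25
ee_pos: [0.6444, 0.0821, 0.1007]
eef_rot: [0.775, 0.632, 0.0, 0.001]
ft_force: [-6.3, -2.4, 17.5]
width: 0.0006
grip_force: 8.6
```

>>> arm_command:
  xyz:
    - [0,0,0.006]
    - [0,0,0.014]
    - [0,0,0.02]
    - [0,0,0.02]
    - [0,0,0.02]
    - [0,0,0.013]
    - [0,0,0.011]
    - [0,0,0.011]
    - [0,0,0.011]
  rot:
    - [0,0,0]
    - [0,0,0]
    - [0,0,0]
    - [0,0,0]
    - [0,0,0]
    - [0,0,0]
    - [0,0,0]
    - [0,0,0]
    - [0,0,0]

```text
time: 7.0
ee_pos: [0.6444, 0.0822, 0.1097]
eef_rot: [0.775, 0.632, 0.0, 0.0]
ft_force: [-1.0, -0.8, 9.1]
width: 0.0003
grip_force: 4.5
```

Firm at only 6 mm of travel now, so the left lock is off. Moving to the right cap.

>>> arm_command:
  xyz:
    - [0,0,0.015]
    - [0,0,0.03]
    - [-0.005,-0.025,0.03]
    - [-0.012,-0.055,0.03]
    - [-0.019,-0.09,0.03]
    - [-0.026,-0.12,0.03]
    - [-0.03,-0.145,0.03]
    - [-0.033,-0.157,0.03]
    - [-0.033,-0.157,0.03]
    - [-0.033,-0.157,0.03]
  rot:
    - [0,0,0]
    - [0,0,0]
    - [0,0,0]
    - [0,0,0]
    - [0,0,0]
    - [0,0,0]
    - [0,0,0]
    - [0,0,0]
    - [0,0,0]
    - [0,0,0]

```text
time: 7.83
ee_pos: [0.6108, -0.0742, 0.1389]
eef_rot: [0.775, 0.632, 0.0, -0.0]
ft_force: [0.0, 0.2, 0.0]
width: 0.0004
grip_force: 0.0
```

```bash
python3 - <<'E'
from h import *
st()
look(["cap_right"],"wrist","w3")
look(["cap_right"],"side")
E
```

```text
time 7.8333
ee_pos [ 0.6108 -0.0742  0.1389]
eef_rot [ 7.749e-01  6.321e-01  0.000e+00 -5.000e-04]
ft_force [0.0124 0.1787 0.0113]
width 0.0004
joint_positions [ 0.5504  0.4468 -0.6507  1.5647  0.281   1.2261 -0.351 ]
wrist cap_right 0.74 [ 0.6102 -0.0736  0.1142] px 315 282
side cap_right 0.57 [ 0.6124 -0.0693  0.1185] px 303 215
```

View pics/w3.png

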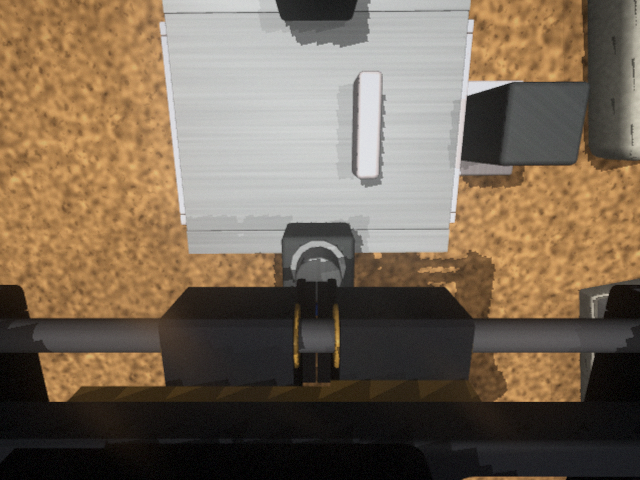

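The right cap is at px (318,268), in line with the fingertips. Feeling down.

>>> arm_command:
  xyz:
    - [0,0.001,-0.008]
    - [0,0.001,-0.016]
    - [0,0.001,-0.02]
    - [0,0.001,-0.022]
    - [0,0.001,-0.024]
    - [0,0.001,-0.026]
    - [0,0.001,-0.027]
    - [0,0.001,-0.027]
  rot:
    - [0,0,0]
    - [0,0,0]
    - [0,0,0]
    - [0,0,0]
    - [0,0,0]
    - [0,0,0]
    - [0,0,0]
    - [0,0,0]

```text
time: 8.7
ee_pos: [0.6111, -0.0738, 0.1126]
eef_rot: [0.775, 0.632, 0.0, 0.0]
ft_force: [-0.3, 0.5, 1.4]
width: 0.0008
grip_force: 0.5
```

>>> arm_command:
  xyz:
    - [0,0,-0.002]
    - [0,0,-0.004]
    - [0,0,-0.005]
    - [0,0,-0.005]
    - [0,0,-0.005]
  rot:
    - [0,0,0]
    - [0,0,0]
    - [0,0,0]
    - [0,0,0]
    - [0,0,0]

```text
time: 9.12
ee_pos: [0.6114, -0.0739, 0.1084]
eef_rot: [0.775, 0.632, 0.0, 0.0]
ft_force: [-3.5, -0.7, 6.5]
width: 0.0002
grip_force: 3.5
```

Slack for 8 mm and then firm, so the right lock is on too. Same press as before.

>>> arm_command:
  xyz:
    - [0,0,-0.002]
    - [0,0,-0.004]
    - [0,0,-0.0055]
    - [0,0,-0.007]
    - [0,0,-0.008]
    - [0,0,-0.008]
    - [0,0,-0.008]
  rot:
    - [0,0,0]
    - [0,0,0]
    - [0,0,0]
    - [0,0,0]
    - [0,0,0]
    - [0,0,0]
    - [0,0,0]

```text
time: 9.7
ee_pos: [0.6113, -0.0739, 0.1013]
eef_rot: [0.775, 0.632, 0.0, 0.001]
ft_force: [-6.5, 1.2, 16.2]
width: 0.0008
grip_force: 7.9
```

>>> arm_command:
  xyz:
    - [0,0,-0.0007]
    - [0,0,-0.0007]
    - [0,0,-0.0007]
  rot:
    - [0,0,0]
    - [0,0,0]
    - [0,0,0]

```text
time: 9.95
ee_pos: [0.6114, -0.0739, 0.1007]
eef_rot: [0.775, 0.632, 0.0, 0.001]
ft_force: [-7.1, 0.5, 16.8]
width: 0.0005
grip_force: 8.5
```

>>> arm_command:
  xyz:
    - [0,0,0.006]
    - [0,0,0.014]
    - [0,0,0.02]
    - [0,0,0.02]
    - [0,0,0.02]
    - [0,0,0.013]
    - [0,0,0.011]
    - [0,0,0.011]
    - [0,0,0.011]
  rot:
    - [0,0,0]
    - [0,0,0]
    - [0,0,0]
    - [0,0,0]
    - [0,0,0]
    - [0,0,0]
    - [0,0,0]
    - [0,0,0]
    - [0,0,0]

```text
time: 10.7
ee_pos: [0.6115, -0.074, 0.1099]
eef_rot: [0.775, 0.632, 0.0, 0.0]
ft_force: [-0.3, -0.1, 9.6]
width: 0.0004
grip_force: 4.5
```

Both locks are off. Now to the fin.

>>> arm_command:
  xyz:
    - [0,0,0.015]
    - [0,0,0.03]
    - [0.012,0.02,0.035]
    - [0.026,0.043,0.035]
    - [0.038,0.063,0.035]
    - [0.044,0.0725,0.035]
    - [0.044,0.0725,0.035]
  rot:
    - [0,0,0]
    - [0,0,0]
    - [0,0,0]
    - [0,0,0]
    - [0,0,0]
    - [0,0,0]
    - [0,0,0]

```text
time: 11.28
ee_pos: [0.6551, 0.0019, 0.1436]
eef_rot: [0.774, 0.634, 0.0, -0.001]
ft_force: [0.5, 0.3, 0.5]
width: 0.0007
grip_force: 0.0
```

>>> arm_command:
  xyz:
    - [0,0,0]
    - [0,0,0]
    - [0,0,0]
    - [0,0,0]
    - [0,0,0]
    - [0,0,0]
  rot:
    - [0,0,0]
    - [0,0,0]
    - [0,0,0]
    - [0,0,0]
    - [0,0,0]
    - [0,0,0]
  grip: 0.75

```text
time: 11.78
ee_pos: [0.6549, -0.002, 0.145]
eef_rot: [0.775, 0.632, -0.0, 0.0]
ft_force: [0.4, 0.2, -0.6]
width: 0.0325
grip_force: 0.0
```

```bash
python3 - <<'E'
from h import *
st()
look(["lid_grip"],"wrist","w4")
look(["lid_grip"],"side")
E
```

```text
time 11.7833
ee_pos [ 0.6549 -0.002   0.145 ]
eef_rot [ 7.750e-01  6.319e-01 -0.000e+00  2.000e-04]
ft_force [ 0.3841  0.2207 -0.6366]
width 0.0325
joint_positions [ 0.402   0.5286 -0.6526  1.4445  0.3259  1.2777 -0.4814]
wrist lid_grip 0.81 [6.571e-01 6.000e-04 7.760e-02] px 318 253
side lid_grip 0.74 [ 0.6567 -0.0059  0.0794] px 276 238
```

View pics/w4.png

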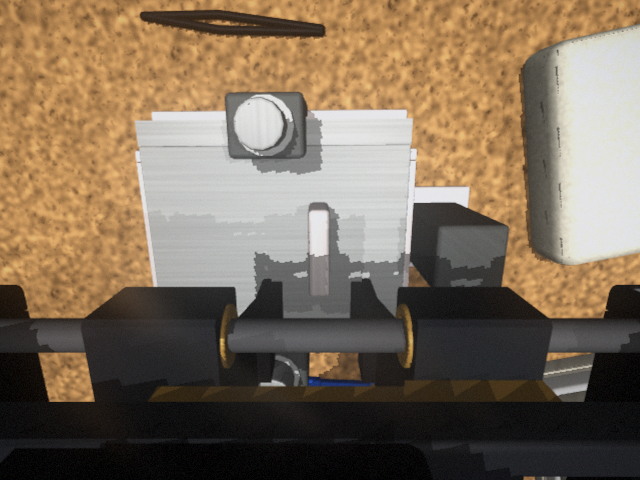

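The fin at px x=318 is centred between the fingers (270 and 365). Going down, then gripping.

>>> arm_command:
  xyz:
    - [0,0,-0.02]
    - [0,0,-0.04]
    - [0,0,-0.06]
    - [0,0,-0.075]
    - [0,0,-0.083]
    - [0,0,-0.087]
    - [0,0,-0.087]
    - [0,0,-0.087]
  rot:
    - [0,0,0]
    - [0,0,0]
    - [0,0,0]
    - [0,0,0]
    - [0,0,0]
    - [0,0,0]
    - [0,0,0]
    - [0,0,0]

```text
time: 12.65
ee_pos: [0.6556, -0.0012, 0.0587]
eef_rot: [0.775, 0.632, 0.001, 0.0]
ft_force: [0.3, 0.1, 0.7]
width: 0.0653
grip_force: 0.0
```

>>> arm_command:
  xyz:
    - [0,0,0]
    - [0,0,0]
    - [0,0,0]
    - [0,0,0]
    - [0,0,0]
    - [0,0,0]
    - [0,0,0]
    - [0,0,0]
  rot:
    - [0,0,0]
    - [0,0,0]
    - [0,0,0]
    - [0,0,0]
    - [0,0,0]
    - [0,0,0]
    - [0,0,0]
    - [0,0,0]
  grip: 0
  squeeze: 12

```text
time: 13.32
ee_pos: [0.655, -0.0014, 0.0578]
eef_rot: [0.775, 0.632, 0.0, 0.0]
ft_force: [0.3, -0.4, -0.4]
width: 0.0199
grip_force: 0.0
```

>>> arm_command:
  xyz:
    - [0,0,0]
    - [0,0,0]
    - [0,0,0]
    - [-0.001,0.0002,0]
    - [-0.003,0.0006,0]
    - [-0.005,0.001,0]
    - [-0.0069,0.0014,0]
    - [-0.0069,0.0014,0]
  rot:
    - [0,0,0]
    - [0,0,0]
    - [0,0,0]
    - [0,0,0]
    - [0,0,0]
    - [0,0,0]
    - [0,0,0]
    - [0,0,0]

```text
time: 13.98
ee_pos: [0.6476, 0.0001, 0.0579]
eef_rot: [0.775, 0.632, -0.0, -0.0]
ft_force: [-0.5, 0.0, 0.0]
width: 0.0137
grip_force: 12.0
```

The lid slides freely. Pulling on.

>>> arm_command:
  xyz:
    - [-0.003,0.0006,0]
    - [-0.009,0.0018,0]
    - [-0.016,0.0033,0]
    - [-0.023,0.0047,0]
    - [-0.03,0.0062,0]
    - [-0.037,0.0076,0]
    - [-0.044,0.009,0]
    - [-0.051,0.0105,0]
    - [-0.057,0.0117,0]
    - [-0.062,0.0127,0]
    - [-0.066,0.0136,0]
    - [-0.069,0.0142,0]
    - [-0.0706,0.0145,0]
    - [-0.0706,0.0145,0]
    - [-0.0706,0.0145,0]
  rot:
    - [0,0,0]
    - [0,0,0]
    - [0,0,0]
    - [0,0,0]
    - [0,0,0]
    - [0,0,0]
    - [0,0,0]
    - [0,0,0]
    - [0,0,0]
    - [0,0,0]
    - [0,0,0]
    - [0,0,0]
    - [0,0,0]
    - [0,0,0]
    - [0,0,0]

```text
time: 15.23
ee_pos: [0.5783, 0.0138, 0.0579]
eef_rot: [0.775, 0.632, 0.001, 0.001]
ft_force: [4.8, -5.6, -4.5]
width: 0.0141
grip_force: 12.0
```

>>> arm_command:
  xyz:
    - [-0.001,0.0002,0]
    - [-0.002,0.0004,0]
    - [-0.003,0.0006,0]
    - [-0.003,0.0006,0]
  rot:
    - [0,0,0]
    - [0,0,0]
    - [0,0,0]
    - [0,0,0]

```text
time: 15.57
ee_pos: [0.5783, 0.0139, 0.0581]
eef_rot: [0.775, 0.632, 0.003, 0.002]
ft_force: [20.8, -5.5, -16.7]
width: 0.0141
grip_force: 12.0
```

>>> arm_command:
  xyz:
    - [0,0,0]
    - [0,0,0]
    - [0,0,0]
    - [0,0,0]
    - [0,0,0]
    - [0,0,0]
  rot:
    - [0,0,0]
    - [0,0,0]
    - [0,0,0]
    - [0,0,0]
    - [0,0,0]
    - [0,0,0]
  grip: 0.6

```text
time: 16.07
ee_pos: [0.5743, 0.0156, 0.0579]
eef_rot: [0.775, 0.632, 0.0, -0.0]
ft_force: [-0.8, 0.8, 0.1]
width: 0.0458
grip_force: 0.0
```

>>> arm_command:
  xyz:
    - [0,0,0]
    - [0,0,0.01]
    - [0,0,0.03]
    - [0,0,0.06]
    - [0,0,0.1]
    - [0,0,0.13]
    - [0,0,0.15]
    - [0,0,0.15]
    - [0,0,0.15]
    - [0,0,0.15]
  rot:
    - [0,0,0]
    - [0,0,0]
    - [0,0,0]
    - [0,0,0]
    - [0,0,0]
    - [0,0,0]
    - [0,0,0]
    - [0,0,0]
    - [0,0,0]
    - [0,0,0]

```text
time: 16.9
ee_pos: [0.5741, 0.0151, 0.2075]
eef_rot: [0.775, 0.632, -0.0, -0.0]
ft_force: [-1.1, -0.4, -1.1]
width: 0.052
grip_force: 0.0
```

```bash
python3 - <<'E'
from h import *
st()
look(["lid_grip","cap_left","cap_right"],"wrist","w5")
look(["lid_grip"],"side")
E
```

```text
time 16.9
ee_pos [0.5741 0.0151 0.2075]
eef_rot [ 7.748e-01  6.322e-01 -3.000e-04 -1.000e-04]
ft_force [-1.1301 -0.4253 -1.1361]
width 0.052
joint_positions [ 0.4897  0.3102 -0.7204  1.5898  0.2094  1.3213 -0.461 ]
wrist lid_grip 0.79 [0.5721 0.0157 0.0744] px 314 233
wrist cap_left 0.85 [0.6446 0.0827 0.1139] px 400 131
wrist cap_right 0.46 [ 0.6103 -0.0758  0.1145] px 385 347
wrist cap_right 0.44 [0.6263 0.0052 0.0022] px 369 215
side lid_grip 0.81 [0.5768 0.0137 0.0801] px 304 247
side lid_grip 0.19 [ 6.289e-01  6.100e-03 -1.000e-04] px 286 271
```

View pics/w5.png

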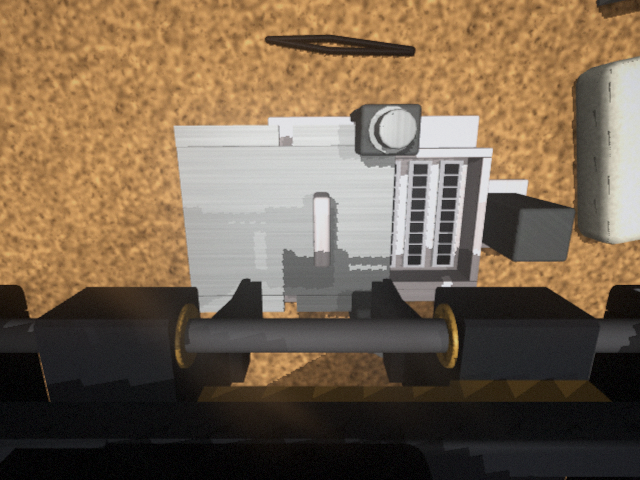

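The lid is open against its end stop: the fin is at px (321,230), the tray is exposed behind it, and the gripper is clear.

```bash
python3 -c "
from bench import r
print(r.close_job())"
```

```text
the job is handed in; nothing more can be done
None
```

Both locks were on and I clicked both off. The lid is fully open against its end stop (about 80 mm), the gripper has let go and is clear, and I handed the job in at about 17 s without getting a verdict back.

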